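# Sweep the stray pegs into the peg drawer and shut it

## Task

Four clothes pegs have been left lying on top of the plastic drawer unit: with the fingertips, sweep them off the top's front edge so that they drop into the half-open clear drawer, then push the drawer fully home. Only sweep and push: do not pick the pegs up, and leave the scrubbing brush, jar, cup and pot lid where they are.

Things in the scene. Friction and masses are not known exactly. Their poses are not given: they have to be found in the camera images.
- unit: white plastic carcass of a one-drawer storage box, 260 wide, 280 deep, 110 high, standing firm on the cement bench (it does not slide). Its flat top, without any rim, is 110 above the bench. Origin on the bench under the middle of the carcass's front edge; x points backwards into the unit (the top spans x 0 to 280), y along the front edge (top spans -130 to 130), z up. The drawer comes out towards -x, so that its open part lies in front of and below the front edge of the top
- drawer (a joint): how far the clear plastic drawer is pulled out, in m: 0 fully home (front flush with the carcass), about 0.10 to 0.13 at the start, 0.20 at most. It slides along the unit's x with about 3 N of friction, stays where it is left, and has a hard stop at 0
- drawer_pull (a point): middle of the outer edge of the drawer's pull lip, a ledge 90 long and 5 thick that stands 14 out from the drawer's front panel, 85 above the bench; axes as the unit's. With the drawer home it is 14 in front of the carcass's front edge. The front panel is 234 wide and reaches from 10 to 98 above the bench
- drawer_in (a point): centre of the drawer's inner floor, 16 above the bench; axes as the unit's; moves with the drawer. The inside is 228 long (x), 228 wide (y) and 76 deep to the rim; the front panel's outer face is 118 from this point towards -x. Three more such pegs lie on this floor from the start and stay there
- peg_a: wooden spring clothes peg lying on its side on the flat top of the drawer unit at the start, any way round; 72 long, 19 wide across the handle ends, 13 wide at the jaws, 10 high, 11 g. Origin at its middle (5 above the surface it lies on); x along its length towards the jaws
- peg_b: wooden spring clothes peg lying on its side on the flat top of the drawer unit at the start, any way round; 72 long, 19 wide across the handle ends, 13 wide at the jaws, 10 high, 11 g. Origin at its middle (5 above the surface it lies on); x along its length towards the jaws
- peg_c: wooden spring clothes peg lying on its side on the flat top of the drawer unit at the start, any way round; 72 long, 19 wide across the handle ends, 13 wide at the jaws, 10 high, 11 g. Origin at its middle (5 above the surface it lies on); x along its length towards the jaws
- peg_d: wooden spring clothes peg lying on its side on the flat top of the drawer unit at the start, any way round; 72 long, 19 wide across the handle ends, 13 wide at the jaws, 10 high, 11 g. Origin at its middle (5 above the surface it lies on); x along its length towards the jaws
- brush: red scrubbing brush lying bristles down at the back of the unit's top, across it, 154 by 50, 44 high; origin at the middle of its underside, x along its length; leave alone
- jar: closed glass jar standing on the bench beside the unit (on its -y side), 74 across, 112 high; origin under its centre; leave alone
- cup: blue plastic cup upside down on the bench beside the unit (on its -y side), 82 across, 95 high; origin at the middle of its underside on the bench; leave alone
- pot_lid: aluminium cooking pot lid with a knob lying on the bench in front of the drawer, 180 across, 42 high; origin at the middle of its underside; leave alone
Not all that is in view belongs to the job. Leave any orange or red look-alike of the peg_c alone. Leave any pink look-alike of the peg_d alone.

How it is judged:
On the way, in this order (a step that is already met when the one before it is completed fails the run):
1. all four pegs lie in the open drawer (x of peg_a in the frame of drawer_in between -0.116 and 0.116 m and y of peg_a in the frame of drawer_in between -0.115 and 0.115 m and z of peg_a in the frame of drawer_in between -0.003 and 0.065 m and x of peg_b in the frame of drawer_in between -0.116 and 0.116 m and y of peg_b in the frame of drawer_in between -0.115 and 0.115 m and z of peg_b in the frame of drawer_in between -0.003 and 0.065 m and x of peg_c in the frame of drawer_in between -0.116 and 0.116 m and y of peg_c in the frame of drawer_in between -0.115 and 0.115 m and z of peg_c in the frame of drawer_in between -0.003 and 0.065 m and x of peg_d in the frame of drawer_in between -0.116 and 0.116 m and y of peg_d in the frame of drawer_in between -0.115 and 0.115 m and z of peg_d in the frame of drawer_in between -0.003 and 0.065 m), for 0.2 s.
2. the drawer is pushed fully home (value of joint drawer below 0.006 m), for 0.2 s.
At the end, for the whole second after the job is handed in: All four pegs lie at rest inside the drawer (below its rim), and the drawer is home to within 6 mm (all of step 1 and linear speed of each of peg_a, peg_b, peg_c, peg_d below 0.03 m/s and value of joint drawer below 0.006 m); the robot touches nothing.
It fails at once if a peg is lifted or carried: it rises more than 13 mm above where it lay on the unit's top (height (world z) of any of peg_a, peg_b, peg_c, peg_d above 0.128 m).
It fails at once if a peg is carried down into the drawer by the fingers instead of being swept over the edge ((contact force between the fingers and peg_a above 0.5 N and height (world z) of peg_a below 0.06 m) or (contact force between the fingers and peg_b above 0.5 N and height (world z) of peg_b below 0.06 m) or (contact force between the fingers and peg_c above 0.5 N and height (world z) of peg_c below 0.06 m) or (contact force between the fingers and peg_d above 0.5 N and height (world z) of peg_d below 0.06 m)).
It fails at once if the brush, jar, cup or pot lid is moved by more than 25 mm (distance of any of brush, jar, cup, pot_lid from where it was at the start of the episode above 0.025 m).
It fails at once if the jar or the cup is tipped over (angle between any of jar, cup's own z axis and vertical above 0.4 rad).
It also fails if it takes over 56 s, if anything falls off the work surface, if the arm or the gripper's body presses on something with over 40 N, if the wrist force passes 120 N, or if a joint passes its speed limit or range.

## Robot

A 6-joint arm with a two-finger parallel gripper is mounted at the origin on the work surface. World frame = base frame: x ahead of the robot, y to its left, z up, the work surface at z = 0. Lengths are in m, angles in rad, forces in N, time in s.
With the tool pointing down it reaches from about 0.225 to 0.875 m from the base axis. Payload 3.4 kg.
Tool frame: the origin (TCP) lies between the finger pads; the fingertips stand 17 mm ahead of it and the grasp point (between the pads) lies 2 mm behind it; y points along the fingers, z is the direction in which the jaws open and shut, and the axes are right-handed (so a half turn about y gives the same grasp; the last joint's range is limited). The gripper opens to 85 mm and grips with 20 to 120 N. Pads are 22 mm wide; open, the fingers measure 114 mm over their backs; the gripper's body (76 mm by 85 mm) begins 54 mm behind the grasp point. The pads swing forward as they close: fully open they stand 13 mm farther back than shut.
Start: joints at [-1.307, 0.276, 1.505, -0, 1.361, -0.121], TCP at [0.216, -0.533, 0.248] pointing down, gripper open.
Joint ranges: [-2.89, 2.89], [-0.75, 2.08], [0.22, 2.7], [-1.18, 4.32], [0.11, 2.71], [-2.7, 2.7]. Speed limits (rad/s): [2.57, 2.57, 3.14, 3.14, 3.14, 3.14].

## Interface

Orientations are given as a unit quaternion [w, x, y, z].
In Python, from rig import manip, get_image, camera_model, sign_off, spot_in, silhouettes, spot_point gives the robot as it stands.
- The arm moves only by the tool jog_arm, never from a script. Its argument "targets" is a list of rows, each a list of 3 entries, a list of its own where there are three numbers: the finger opening in m, from 0 to 0.0854, then the shift along the world's x, y, z in m, then the turn about the world's z in rad. In form: [[claw, [x, y, z], spin], ...]. A call has 1 to 10 rows; each row shifts and turns the commanded pose from where the row before left it; what a row does not reach is not made up. A row lasts 1/8 s, in which the tool goes at most 62.5 mm and 10.7 degrees, less where a joint would pass 70% of its speed; a pose out of reach is approached as far as the arm can. A call with a gripper value outside its range is refused whole. The fingers move at their own pace and stop on an object; "force" is the grip in N (left out, the last holds). Time passes only in rows, so rows that do not move let the fingers close. It gives the time, the measured TCP pose, the force and the opening at its end, in the units of the state.
- manip.get_state(): the state, without advancing time (a new reading comes with each control period).
- get_image(name): name is "side" or "top"; returns (picture, depth): 400x640x3 uint8, red, green, blue; 400x640 float32, m along the optical axis (not along the pixel's ray), 0 where there is no reading.
- camera_model(name): a dict with "mtx" (3x3 intrinsics, pixels), "world_from_camera" (4x4, takes a point from camera to world coordinates). Camera axes: x right, y up, looking along -z (the intrinsics and any distortion apply to the point x, -y, -z); pixel columns grow to the right and rows downward; lengths in m; the calibration is good to about 2 mm. A picture is of the moment at which its call begins. camera_model takes no time and is no camera call.
- sign_off(): hands the job in, once; it reports no verdict.
Trained networks look in the newest picture that a camera, given by its name, has taken for a name from the list of things; names that differ only in an ending like _2 or _b are one class to them, and where a whole thing is asked for, a point or a joint stands for the part that bears it (a point fixed in the world has none). Each returns a list of dicts, best first, with "score" (0 to 1); they miss things now and then, are a little off and sometimes report something else, mostly with a low value. They report only what shows in the picture. A call takes as long as a camera call. They do not tell look-alikes from the thing itself.
- spot_in(name, camera): "position" ([column, row] in pixels, amid what is visible of it).
- silhouettes(name, camera): "mask" (400x640 bool, what is visible of it) and "position" ([column, row] in pixels, amid what is visible of it).
- spot_point(name, camera): "position" ([column, row] in pixels: a listed point, or the origin of a listed thing).
The state is a dict: "clock": time; "qpos": joint angles; "qd": joint speeds; "effort": joint torques, N m; "position": TCP position; "ee_rot": TCP orientation; "contact_force": force on the tool from outside, world axes, zero at the start; "moment": the same for the moment, N m; "width": finger opening in m.
Only numpy, scipy, OpenCV 4.12 (cv2) and the standard library are available. Lean on these libraries where they do the work, as an engineer would, in place of code of your own. Each camera call takes 0.05 s, during which the arm holds its last target.

## Working session

There is one attempt and no reset: what is moved stays moved. The work goes in short steps, Python scripts to look and compute and a tool call to move; the robot and the scene stay as the last step left them, time stands still between calls to the robot, and variables do not carry over. Pictures are saved under pics/ and viewed, and the job is handed in when it is done.

Besides the shell and the picture viewer there is one more tool, called after ">>>" in YAML: its name, and indented under it one key for each argument. jog_arm: Moves the arm, as the interface text tells. Its arguments: {"type":"object","properties":{"targets":{"type":"array","items":{"type":"array"}},"force":{"type":"number"}},"required":["targets"]}

```bash
ls; mkdir -p pics; cat > h.py <<'E'
import numpy as np, cv2
from rig import manip, get_image, camera_model, sign_off, spot_in, silhouettes, spot_point
def save(n,im): cv2.imwrite('pics/'+n+'.png',im[:,:,::-1])
def w_from(cam,uv,d):
    m=camera_model(cam);K=np.array(m['mtx']);T=np.array(m['world_from_camera'])
    uv=np.atleast_2d(uv).astype(float);d=np.atleast_1d(d)
    x=(uv[:,0]-K[0,2])/K[0,0]*d;y=(uv[:,1]-K[1,2])/K[1,1]*d
    P=np.c_[x,-y,-d,np.ones(len(d))]
    return (P@T.T)[:,:3]
def ray_z(cam,uv,z):
    a=w_from(cam,uv,np.ones(len(np.atleast_2d(uv))));c=np.array(camera_model(cam)['world_from_camera'])[:3,3]
    t=(z-c[2])/(a[:,2]-c[2]);return c+(a-c)*t[:,None]
E
python3 - <<'E'
from h import *
for c in ('top','side'):
    im,d=get_image(c);save(c+'0',im);np.save(c+'_d.npy',d);np.save(c+'_im.npy',im);print(c,camera_model(c))
print(manip.get_state())
E
```

```text
pics
top {'mtx': array([[464.58319389,   0.        , 320.42277369],
       [  0.        , 464.58319389, 201.076604  ],
       [  0.        ,   0.        ,   1.        ]]), 'world_from_camera': array([[ 0.00485692,  0.99424653, -0.10700583,  0.4746079 ],
       [-0.99992593,  0.00602294,  0.01057633,  0.01412587],
       [ 0.01115997,  0.10694654,  0.99420214,  1.23447526],
       [ 0.        ,  0.        ,  0.        ,  1.        ]])}
side {'mtx': array([[374.07716182,   0.        , 314.38739947],
       [  0.        , 374.07716182, 196.12168515],
       [  0.        ,   0.        ,   1.        ]]), 'world_from_camera': array([[ 0.80836626,  0.4350571 , -0.39657193,  0.26363418],
       [-0.58839923,  0.6179277 , -0.52148988, -0.4377599 ],
       [ 0.01817491,  0.65489745,  0.75549918,  0.72790298],
       [ 0.        ,  0.        ,  0.        ,  1.        ]])}
{'clock': 0.1, 'qpos': array([-1.30703331e+00,  2.76524955e-01,  1.50597243e+00,  1.40779686e-05,
        1.36070605e+00, -1.20982766e-01]), 'qd': array([ 0.00080498, -0.00232273, -0.00219081, -0.00034129, -0.00166424,
        0.00133712]), 'effort': array([ 9.03744931e-04, -4.17700195e+01, -2.46405298e+01, -1.86350676e-04,
        5.89403600e-03, -4.40925760e-06]), 'position': array([ 0.21570728, -0.53254427,  0.24754366]), 'ee_rot': array([ 0.13515389, -0.13522542,  0.69463138, -0.6934946 ]), 'contact_force': array([ 0.23121239, -1.51355855, -0.02657929]), 'moment': array([ 0.0166534 ,  0.02082228, -0.03802573]), 'width': 0.08575507764437765}
```

View pics/top0.png

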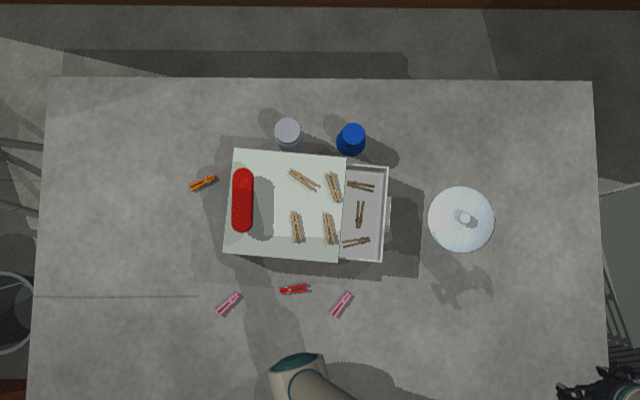

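View pics/side0.png

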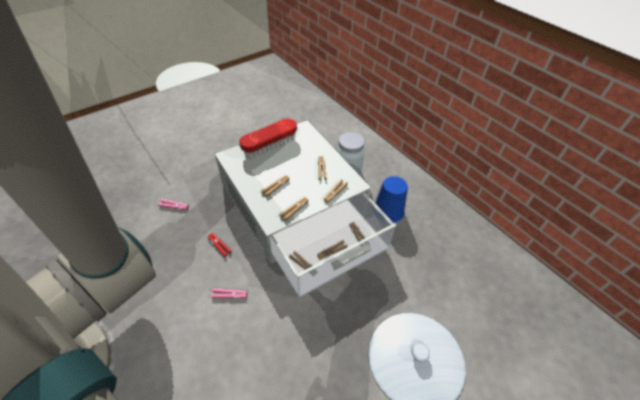

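```bash
python3 - <<'E'
from h import *
D={c:np.load(c+'_d.npy') for c in('top','side')}
for n in('peg_a','brush','drawer_pull','drawer_in','unit','drawer'):
  for c in('top','side'):
    for f in (spot_point,) if n in('drawer_pull','drawer_in','unit') else (spot_in,):
      try:
        for r in f(n,c)[:8]:
          p=r['position'];d=D[c][int(p[1]),int(p[0])]
          print(n,c,f.__name__,round(r['score'],2),np.round(p),np.round(w_from(c,p,d),3))
      except Exception as e: print(n,c,e)
# segment the top
im=np.load('top_im.npy');d=D['top'];v,u=np.mgrid[:400,:640]
W=w_from('top',np.c_[u.ravel(),v.ravel()],d.ravel()).reshape(400,640,3);np.save('W.npy',W)
z=W[...,2];m=((abs(z-.11)<.006)&(im.min(2)>150)).astype('uint8')
m=cv2.morphologyEx(m,cv2.MORPH_OPEN,np.ones((3,3)))
n,l,s,c=cv2.connectedComponentsWithStats(m);k=1+s[1:,4].argmax();print(s[k])
P=W[l==k];print(np.median(P[:,2]));r=cv2.minAreaRect(P[:,:2].astype('float32')*1000);print(r,cv2.boxPoints(r))
print(manip.get_state()['clock'])
E
```

```text
peg_a top call 0.73 [332. 187.] [[ 0.629 -0.025  0.121]]
peg_a top call 0.72 [289. 293.] [[0.367 0.08  0.014]]
peg_a top call 0.67 [304. 178.] [[0.651 0.043 0.118]]
peg_a top call 0.64 [338. 303.] [[ 0.34  -0.045  0.001]]
peg_a top call 0.58 [227. 304.] [[ 0.336  0.242 -0.   ]]
peg_a top call 0.55 [329. 226.] [[ 0.534 -0.018  0.108]]
peg_a top call 0.43 [292. 224.] [[0.539 0.069 0.111]]
peg_a top call 0.43 [204. 180.] [[0.66  0.312 0.009]]
peg_a side call 0.9 [228. 293.] [[ 0.34  -0.052  0.007]]
peg_a side call 0.68 [337. 192.] [[ 0.632 -0.035  0.118]]
peg_a side call 0.64 [275. 187.] [[0.532 0.063 0.11 ]]
peg_a side call 0.58 [172. 204.] [[0.338 0.249 0.001]]
peg_a side call 0.56 [321. 169.] [[0.645 0.043 0.117]]
peg_a side call 0.5 [293. 206.] [[ 0.531 -0.013  0.118]]
peg_a side call 0.48 [220. 248.] [[0.376 0.058 0.006]]
brush top call 0.72 [245. 200.] [[0.593 0.179 0.153]]
brush side call 0.71 [268. 136.] [[0.586 0.17  0.154]]
drawer_pull top call 0.84 [389. 215.] [[ 0.565 -0.169  0.085]]
drawer_pull side call 0.97 [350. 260.] [[ 0.561 -0.17   0.083]]
drawer_pull side call 0.72 [417. 356.] [[ 0.552 -0.374  0.041]]
drawer_in side call 0.56 [318. 232.] [[ 0.58  -0.04   0.015]]
unit top call 0.6 [340. 212.] [[ 0.57  -0.045  0.106]]
unit side call 0.57 [319. 238.] [[ 0.574 -0.054  0.013]]
drawer top call 0.67 [363. 213.] [[ 0.575 -0.111  0.017]]
drawer side call 0.64 [328. 238.] [[ 0.587 -0.067  0.016]]
[ 223  148  123  114 7238]
0.10981657269447653
((588.4898071289062, 88.41201782226562), (277.7860107421875, 256.5256652832031), 85.23020935058594) [[449.1219   -39.334618]
 [704.75916  -60.66535 ]
 [727.8577   216.15866 ]
 [472.22046  237.48938 ]]
0.7
```

The top view shows four tan pegs at about (304,180), (334,187), (297,226) and (329,228), all roughly parallel to the front edge. The brush is at (243,200) and the open drawer at (365,213) with three pegs in it. The orange, red and pink look-alikes lie on the bench. Next I'll get the peg poses in the unit frame.

```bash
cat >> h.py <<'E'
from scipy.spatial.transform import Rotation as R
O=np.array([.577,-.050]);ux=np.array([.0831,.9965]);uy=np.array([-.9965,.0831])
def U(p): p=np.atleast_2d(p)[:,:2]-O; return np.c_[p@ux,p@uy]
def Wd(p): p=np.atleast_2d(p); return O+p[:,:1]*ux+p[:,1:]*uy
def pegs(cam,z=.117,n='peg_a'):
    out=[]
    for r in silhouettes(n,cam):
        v,u=np.nonzero(r['mask'])
        if len(u)<20: continue
        p=U(ray_z(cam,np.c_[u,v],z));b=cv2.minAreaRect((p*1000).astype('float32'))
        bp=cv2.boxPoints(b);e=bp[1]-bp[0];f=bp[2]-bp[1];L=e if np.hypot(*e)>np.hypot(*f) else f
        out.append((round(r['score'],2),np.round(p.mean(0)*1000),'size',np.round(sorted(b[1])),'ang',round(float(np.degrees(np.arctan2(L[1],L[0]))%180)),'x',np.round([bp[:,0].min(),bp[:,0].max()]),'y',np.round([bp[:,1].min(),bp[:,1].max()])))
    return out
E
python3 - <<'E'
from h import *
for c in('top','side'):
    print(c)
    for o in pegs(c): 
        if abs(o[1][1])<150 and -150<o[1][0]<300: print(*o)
for n in('brush','pot_lid','jar','cup'):
    for r in silhouettes(n,'top')[:1]:
        v,u=np.nonzero(r['mask']);p=U(np.load('W.npy')[v,u])*1000;print(n,np.round(np.percentile(p,[2,98],axis=0)))
for c in('top','side'):
  for r in spot_point('drawer_pull',c)[:1]: print('pull',U(ray_z(c,r['position'],.085))*1000)
s=manip.get_state();q=s['ee_rot'];M=R.from_quat(np.r_[q[1:],q[0]]).as_matrix();print(M.round(3),s['clock'])
print('front edge side-view corners check', (Wd([[0,.13],[0,-.13],[.1,0]])).round(3))
E
```

```text
top
0.73 [31. 44.] size [16. 65.] ang 104 x [14. 45.] y [17. 83.]
0.73 [108.  52.] size [20. 69.] ang 107 x [ 89. 128.] y [16. 88.]
0.71 [ 26. -51.] size [20. 72.] ang 112 x [ 3. 49.] y [-88. -13.]
0.44 [101. -62.] size [18. 65.] ang 151 x [ 70. 135.] y [-86. -39.]
side
0.71 [26. 51.] size [24. 72.] ang 101 x [ 7. 45.] y [11. 86.]
0.63 [ 24. -52.] size [21. 74.] ang 111 x [ 1. 47.] y [-89. -12.]
0.63 [107. -70.] size [12. 72.] ang 151 x [ 65. 135.] y [-87. -42.]
0.57 [105.  53.] size [22. 72.] ang 105 x [ 85. 125.] y [14. 89.]
brush [[211. -66.]
 [261.  74.]]
pot_lid [[-402.  -92.]
 [-241.   70.]]
jar [[ 115. -213.]
 [ 181. -146.]]
cup [[ -51. -218.]
 [  23. -156.]]
pull [[-120.01958504    2.21693172]]
pull [[-121.86864594    6.86779536]]
[[-0.927 -0.     0.375]
 [-0.375 -0.    -0.927]
 [ 0.    -1.     0.   ]] 1.1
front edge side-view corners check [[ 0.447 -0.039]
 [ 0.707 -0.061]
 [ 0.585  0.05 ]]
```

>>> jog_arm:
  targets:
    - [0.04, [0.02, 0.04, 0], 0.11]
    - [0.04, [0.02, 0.04, 0], 0.11]
    - [0.04, [0.02, 0.04, 0], 0.11]
    - [0.04, [0.02, 0.04, 0], 0.11]
    - [0.04, [0.02, 0.04, 0], 0.11]
    - [0.04, [0.02, 0.04, 0], 0.11]
    - [0.04, [0.02, 0.04, 0], 0.11]
    - [0.04, [0.02, 0.04, 0], 0.11]
    - [0.04, [0.02, 0.04, 0], 0.11]
    - [0.04, [0.02, 0.04, 0], 0.11]
  force: 30

```text
clock: 2.35
position: [0.4164, -0.1317, 0.2486]
ee_rot: [-0.479, 0.479, -0.52, 0.521]
contact_force: [-0.5, 0.1, -0.4]
width: 0.0399
```

>>> jog_arm:
  targets:
    - [0.04, [0.02, 0.04, 0], 0]
    - [0.04, [0.02, 0.04, 0], 0]
    - [0.04, [0.02, 0.04, 0], 0]
    - [0.04, [0.02, 0.04, 0], 0]
    - [0.04, [0.02, 0.04, 0], 0]
    - [0.04, [0.02, 0.04, 0], 0]
    - [0.04, [0, 0, 0], 0]
    - [0.04, [0, 0, 0], 0]

```text
clock: 3.35
position: [0.5354, 0.1067, 0.2481]
ee_rot: [-0.478, 0.479, -0.521, 0.521]
contact_force: [0.1, 0.5, 0.4]
width: 0.0401
```

```bash
python3 - <<'E'
from h import *
s=manip.get_state();q=s['ee_rot'];M=R.from_quat(np.r_[q[1:],q[0]]).as_matrix();print(M.round(3));print(s['position'],U(s['position']),s['contact_force'],s['width'],s['clock'],s['qpos'])
E
```

```text
[[-0.085 -0.001  0.996]
 [-0.996 -0.001 -0.085]
 [ 0.001 -1.    -0.001]]
[0.53542393 0.10670947 0.24809666] [[0.15270602 0.05445311]] [0.11924261 0.49101302 0.41562603] 0.040111241085836934 3.35 [ 6.97567468e-02  2.32804117e-01  1.56573589e+00 -7.95040153e-04
  1.34393348e+00  1.55377611e-01]
```

>>> jog_arm:
  targets:
    - [0.04, [0, 0, -0.04], 0]
    - [0.04, [0, 0, -0.04], 0]
    - [0.04, [0, 0, -0.025], 0]
    - [0.04, [0, 0, -0.003], 0]
    - [0.04, [0, 0, 0], 0]

```text
clock: 3.98
position: [0.5363, 0.1063, 0.1412]
ee_rot: [-0.478, 0.477, -0.521, 0.522]
contact_force: [-0.3, -0.1, 0.8]
width: 0.0403
```

```bash
python3 - <<'E'
from h import *
im,d=get_image('side');save('s1',cv2.resize(im[80:280,170:470],(800,533),interpolation=cv2.INTER_CUBIC))
print(manip.get_state()['position'],manip.get_state()['contact_force'])
E
```

```text
[0.53666209 0.10650564 0.14167061] [-0.36655155  0.07025466  0.31716754]
```

View pics/s1.png

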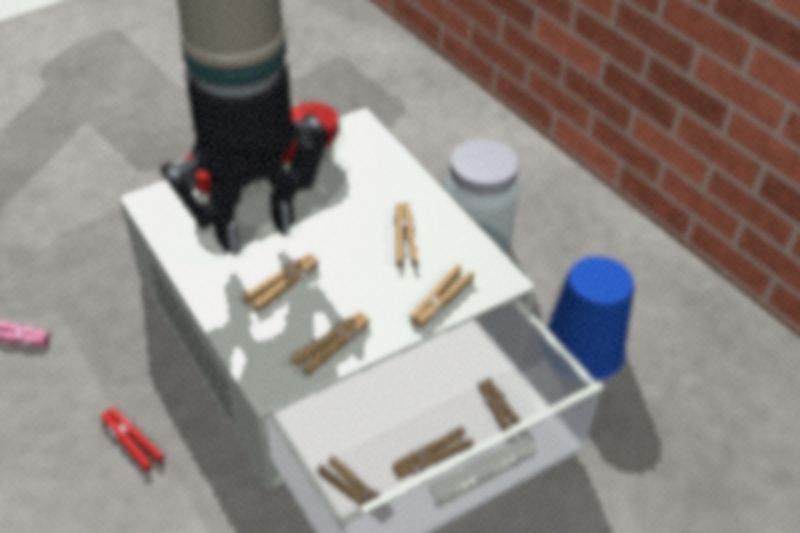

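The zoomed side view shows the fingertips, at crop (230,240) and (285,225), standing on the unit behind the rear-left peg at (280,285) and clear of the brush. I'll feel for the top in small steps.

>>> jog_arm:
  targets:
    - [0.04, [0, 0, -0.006], 0]
    - [0.04, [0, 0, -0.003], 0]
    - [0.04, [0, 0, 0], 0]

```text
clock: 4.4
position: [0.5357, 0.1071, 0.1312]
ee_rot: [0.478, -0.478, 0.521, -0.521]
contact_force: [-0.3, 0.3, 0.8]
width: 0.0398
```

>>> jog_arm:
  targets:
    - [0.04, [0, 0, -0.002], 0]
    - [0.04, [0, 0, 0], 0]

```text
clock: 4.65
position: [0.5357, 0.1071, 0.1292]
ee_rot: [0.478, -0.478, 0.521, -0.521]
contact_force: [0.7, 0.2, 1.3]
width: 0.0403
```

>>> jog_arm:
  targets:
    - [0.04, [0, 0, -0.002], 0]
    - [0.04, [0, 0, 0], 0]

```text
clock: 4.9
position: [0.5357, 0.107, 0.1272]
ee_rot: [0.478, -0.478, 0.521, -0.521]
contact_force: [0.1, 0.2, 0.1]
width: 0.0401
```

>>> jog_arm:
  targets:
    - [0.04, [0, 0, -0.002], 0]
    - [0.04, [0, 0, 0], 0]

```text
clock: 5.15
position: [0.536, 0.107, 0.1255]
ee_rot: [-0.478, 0.478, -0.521, 0.521]
contact_force: [0.2, -0.5, 2.2]
width: 0.0402
```

>>> jog_arm:
  targets:
    - [0.04, [0, 0, -0.001], 0]
    - [0.04, [0, 0, 0], 0]

```text
clock: 5.4
position: [0.536, 0.107, 0.1255]
ee_rot: [-0.478, 0.478, -0.521, 0.521]
contact_force: [-1.9, 0.1, 7.9]
width: 0.04
```

>>> jog_arm:
  targets:
    - [0.04, [0, 0, 0.004], 0]
    - [0.04, [-0.001, -0.012, 0], 0]
    - [0.04, [-0.001, -0.012, 0], 0]
    - [0.04, [-0.001, -0.012, 0], 0]
    - [0.04, [-0.001, -0.012, 0], 0]
    - [0.04, [-0.001, -0.012, 0], 0]
    - [0.04, [-0.001, -0.012, 0], 0]
    - [0.04, [0, 0, 0], 0]

```text
clock: 6.4
position: [0.5298, 0.0341, 0.1283]
ee_rot: [-0.478, 0.478, -0.521, 0.521]
contact_force: [-0.7, 0.0, 1.1]
width: 0.0397
```

```bash
python3 - <<'E'
from h import *
im,d=get_image('side');save('s2',cv2.resize(im[80:280,170:470],(800,533),interpolation=cv2.INTER_CUBIC))
print(manip.get_state()['position'],U(manip.get_state()['position']),manip.get_state()['contact_force'])
E
```

```text
[0.52985024 0.03464002 0.1283482 ] [[0.08042563 0.05401833]] [ 0.49728661 -0.53908583  0.52155612]
```

View pics/s2.png

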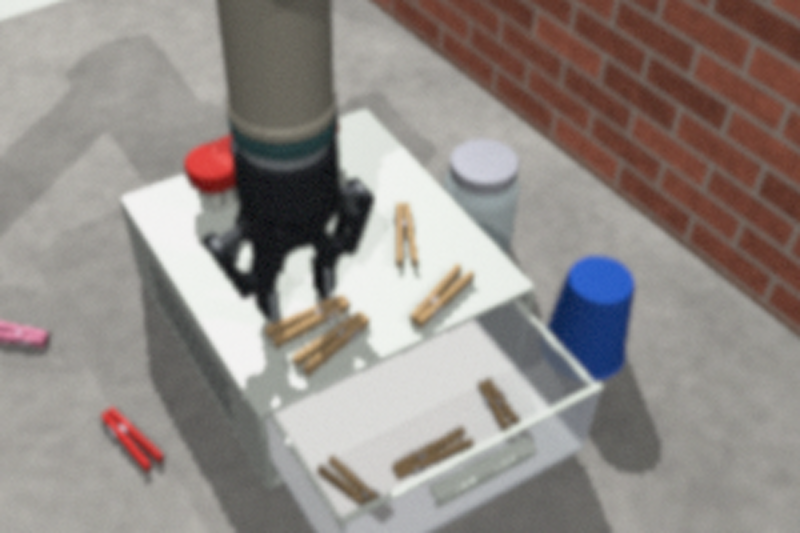

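The rear peg, at crop (310,320), is squared against both fingers and about to meet the front peg at (332,345). I'll continue the sweep over the edge.

>>> jog_arm:
  targets:
    - [0.04, [-0.001, -0.01, 0], 0]
    - [0.04, [-0.001, -0.01, 0], 0]
    - [0.04, [-0.001, -0.01, 0], 0]
    - [0.04, [-0.001, -0.01, 0], 0]
    - [0.04, [-0.001, -0.01, 0], 0]
    - [0.04, [-0.001, -0.01, 0], 0]
    - [0.04, [-0.001, -0.01, 0], 0]
    - [0.04, [-0.001, -0.01, 0], 0]
    - [0.04, [-0.001, -0.01, 0], 0]
    - [0.04, [0, 0, 0], 0]

```text
clock: 7.7
position: [0.5208, -0.0557, 0.1283]
ee_rot: [-0.478, 0.478, -0.521, 0.521]
contact_force: [0.6, -0.4, -0.2]
width: 0.04
```

```bash
python3 - <<'E'
from h import *
im,d=get_image('side');save('s3',cv2.resize(im[80:280,170:470],(800,533),interpolation=cv2.INTER_CUBIC))
print(manip.get_state()['position'],U(manip.get_state()['position']),manip.get_state()['contact_force'])
E
```

```text
[ 0.52079481 -0.05529748  0.12830315] [[-0.00994959  0.05556825]] [ 0.82602886 -0.16394044  0.67754852]
```

View pics/s3.png

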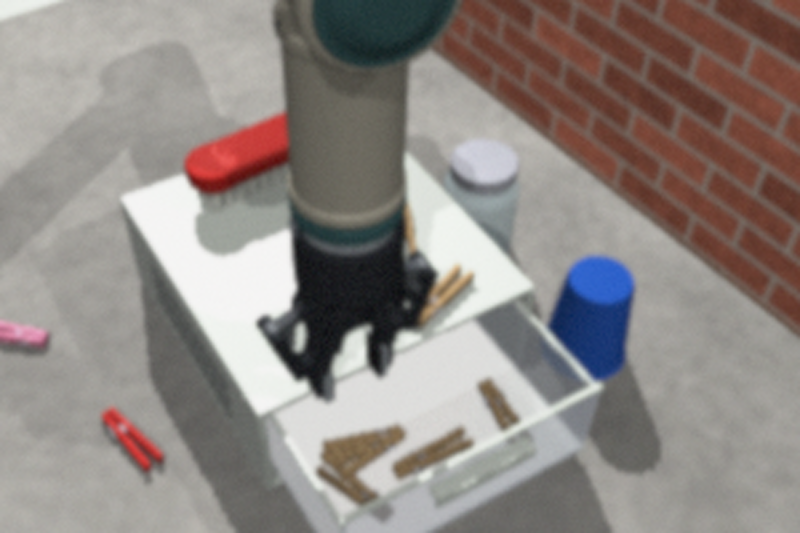

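Both left-hand pegs are in the drawer, at crop (360,445). Now for the right-hand lane.

>>> jog_arm:
  targets:
    - [0.04, [0, 0, 0.04], 0]
    - [0.04, [0, 0, 0.04], 0]
    - [0.04, [0.027, 0.032, 0], 0]
    - [0.04, [0.027, 0.032, 0], 0]
    - [0.04, [0.027, 0.032, 0], 0]
    - [0.04, [0.027, 0.032, 0], 0]
    - [0.04, [0.027, 0.031, 0], 0]
    - [0.04, [0, 0, 0], 0]
    - [0.04, [0, 0, 0], 0]

```text
clock: 8.88
position: [0.6551, 0.1041, 0.2078]
ee_rot: [0.478, -0.479, 0.521, -0.521]
contact_force: [0.2, -0.7, 1.0]
width: 0.0399
```

```bash
python3 - <<'E'
from h import *
im,d=get_image('side');save('s4',cv2.resize(im[80:280,170:470],(800,533),interpolation=cv2.INTER_CUBIC))
print(manip.get_state()['position'],U(manip.get_state()['position']),manip.get_state()['contact_force'])
E
```

```text
[0.65500916 0.10360626 0.20808785] [[ 0.15955119 -0.06497145]] [0.94849138 0.43929895 0.24247494]
```

View pics/s4.png

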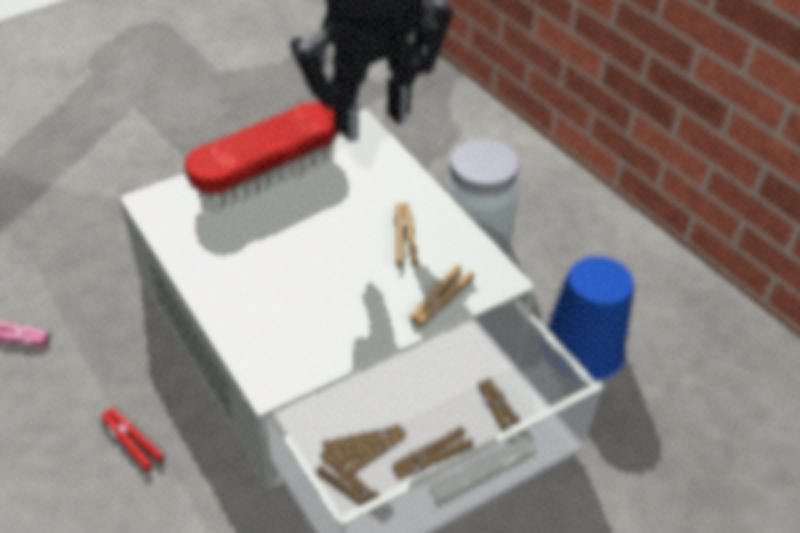

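>>> jog_arm:
  targets:
    - [0.014, [0, 0, -0.03], 0]
    - [0.014, [0, 0, -0.03], 0]
    - [0.014, [0, 0, -0.012], 0]
    - [0.014, [0, 0, -0.006], 0]
    - [0.014, [-0.001, -0.01, 0], 0]
    - [0.014, [-0.001, -0.01, 0], 0]
    - [0.014, [-0.001, -0.01, 0], 0]
    - [0.014, [-0.001, -0.01, 0], 0]
    - [0.014, [-0.001, -0.01, 0], 0]
    - [0.014, [0, 0, 0], 0]

```text
clock: 10.18
position: [0.6508, 0.0531, 0.1304]
ee_rot: [-0.478, 0.478, -0.521, 0.521]
contact_force: [-0.8, 0.6, -0.5]
width: 0.0146
```

```bash
python3 - <<'E'
from h import *
im,d=get_image('side');save('s5',cv2.resize(im[80:280,170:470],(800,533),interpolation=cv2.INTER_CUBIC))
print(manip.get_state()['position'],U(manip.get_state()['position']),manip.get_state()['contact_force'])
E
```

```text
[0.65080399 0.05361107 0.13030913] [[ 0.10938154 -0.0649356 ]] [0.17754823 0.07153406 0.05821381]
```

View pics/s5.png

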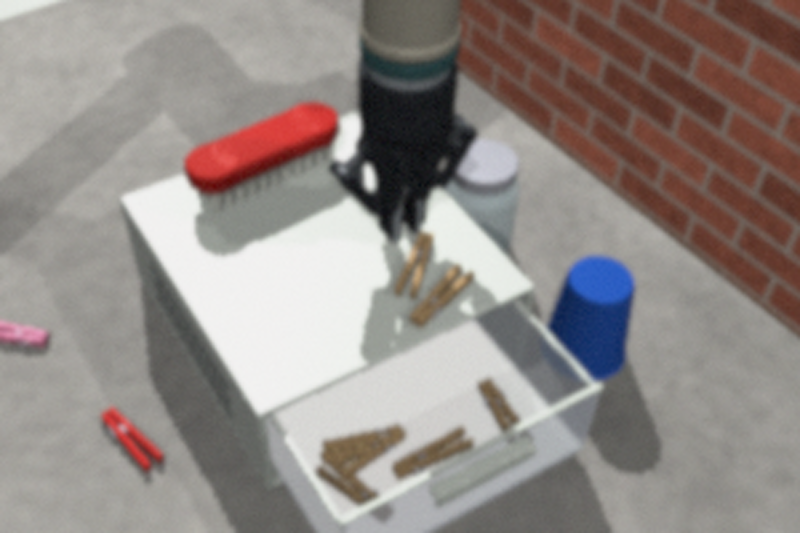

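The rear peg, at crop (413,265), is rotating into line as intended, so I'll continue.

>>> jog_arm:
  targets:
    - [0.014, [-0.001, -0.01, 0], 0]
    - [0.014, [-0.001, -0.01, 0], 0]
    - [0.014, [-0.001, -0.01, 0], 0]
    - [0.014, [-0.001, -0.01, 0], 0]
    - [0.014, [-0.001, -0.01, 0], 0]
    - [0.014, [0, 0, 0], 0]

```text
clock: 10.98
position: [0.6458, 0.0031, 0.1303]
ee_rot: [-0.478, 0.478, -0.521, 0.521]
contact_force: [-0.6, 0.4, -0.3]
width: 0.0135
```

```bash
python3 - <<'E'
from h import *
im,d=get_image('side');save('s6',cv2.resize(im[80:280,170:470],(800,533),interpolation=cv2.INTER_CUBIC))
print(manip.get_state()['position'],U(manip.get_state()['position']),manip.get_state()['contact_force'])
E
```

```text
[0.64581913 0.00359861 0.13035602] [[ 0.05912988 -0.06412422]] [-0.39469311 -0.3736139   0.63681013]
```

View pics/s6.png

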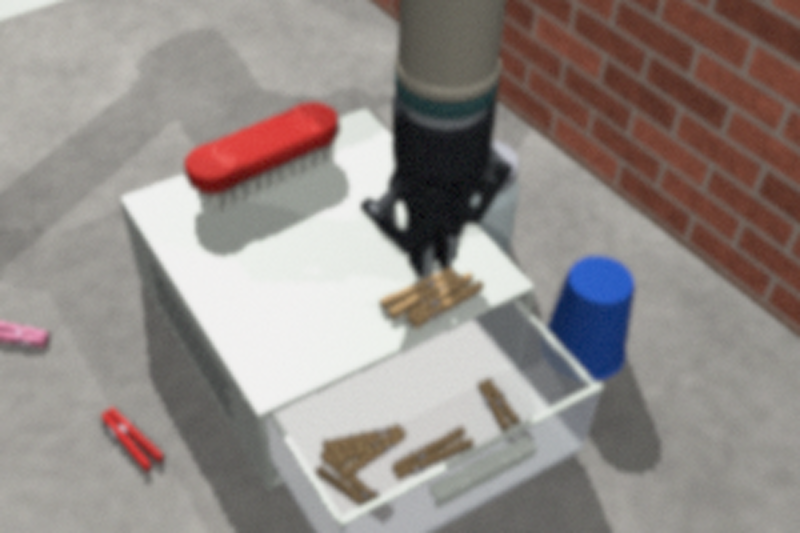

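Both pegs are now parallel to the edge, at crop (430,300). I'll push them over with a slight drift towards the middle.

>>> jog_arm:
  targets:
    - [0.014, [-0.003, -0.01, 0], 0]
    - [0.014, [-0.003, -0.01, 0], 0]
    - [0.014, [-0.003, -0.01, 0], 0]
    - [0.014, [-0.002, -0.01, 0], 0]
    - [0.014, [-0.001, -0.01, 0], 0]
    - [0.014, [-0.001, -0.01, 0], 0]
    - [0.014, [-0.001, -0.01, 0], 0]
    - [0.014, [0, 0, 0], 0]

```text
clock: 12.02
position: [0.6318, -0.0668, 0.1303]
ee_rot: [-0.478, 0.478, -0.521, 0.521]
contact_force: [0.5, 0.5, 0.2]
width: 0.0142
```

```bash
python3 - <<'E'
from h import *
im,d=get_image('side');save('s7',cv2.resize(im[80:280,170:470],(800,533),interpolation=cv2.INTER_CUBIC))
print(manip.get_state()['position'],U(manip.get_state()['position']),manip.get_state()['contact_force'])
E
```

```text
[ 0.63183218 -0.06630204  0.13026934] [[-0.01168843 -0.05599497]] [ 0.29349307  0.73516983 -0.05279348]
```

View pics/s7.png

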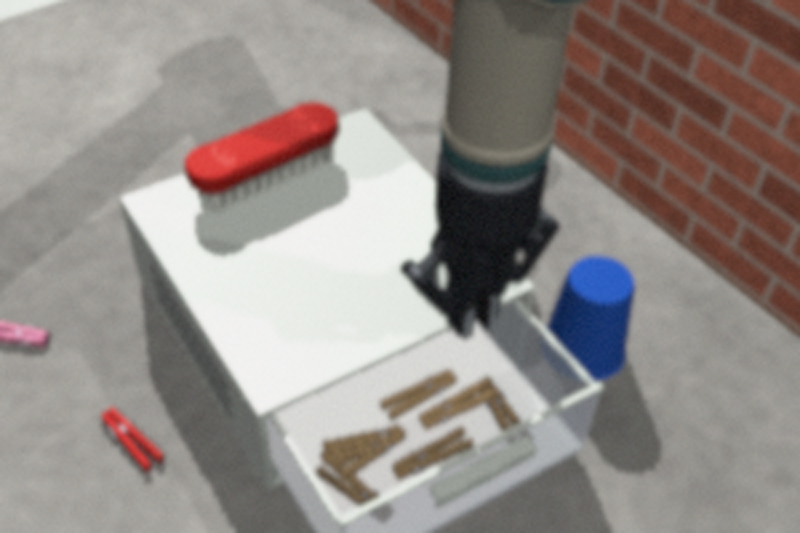

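All four swept pegs now lie on the drawer floor, which holds seven in total. Next I'll go in front of the pull lip.

>>> jog_arm:
  targets:
    - [0.0, [0, 0, 0.03], 0]
    - [0.0, [0, 0, 0.03], 0]
    - [0.0, [-0.018, -0.036, 0], 0]
    - [0.0, [-0.018, -0.036, 0], 0]
    - [0.0, [-0.018, -0.036, 0], 0]
    - [0.0, [-0.017, -0.036, 0], 0]
    - [0.0, [0, 0, 0], 0]
    - [0.0, [0, 0, 0], 0]

```text
clock: 13.08
position: [0.5611, -0.2094, 0.1903]
ee_rot: [0.478, -0.478, 0.521, -0.521]
contact_force: [1.0, -0.3, 1.2]
width: -0.0002
```

```bash
python3 - <<'E'
from h import *
im,d=get_image('side');save('s8',cv2.resize(im[80:280,170:470],(800,533),interpolation=cv2.INTER_CUBIC))
print(manip.get_state()['position'],U(manip.get_state()['position']),manip.get_state()['contact_force'])
im,d=get_image('top');save('t8',im)
for c in ('side','top'):
  print(c)
  for o in pegs(c,.026): 
    if abs(o[1][1])<135 and -130<o[1][0]<150: print(*o)
for r in spot_point('drawer_pull','side')[:1]: print('pull',r['score'],U(ray_z('side',r['position'],.085))*1000)
E
```

```text
[ 0.56123448 -0.20903454  0.19033058] [[-0.15978803  0.00249458]] [-0.62693649  0.08617748  0.37400647]
side
0.82 [-14.  48.] size [21. 73.] ang 76 x [-34.   5.] y [ 9. 85.]
0.7 [-30.  61.] size [19. 49.] ang 79 x [-46. -18.] y [31. 83.]
0.46 [  5. -20.] size [23. 73.] ang 91 x [-7. 17.] y [-59.  15.]
top
0.51 [-22. -41.] size [18. 69.] ang 84 x [-35. -10.] y [-78.  -8.]
0.41 [-31.  58.] size [10. 67.] ang 111 x [-43. -10.] y [17. 82.]
pull 0.79 [[-115.98626164    3.25572155]]
```

View pics/s8.png

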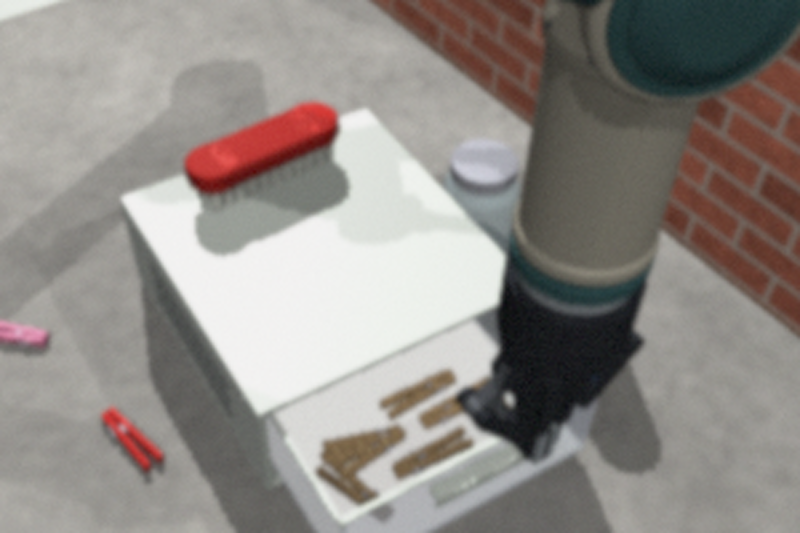

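View pics/t8.png

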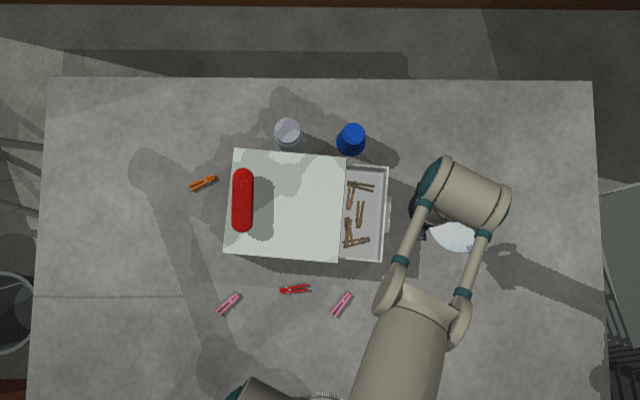

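All four are flat inside, and the lip is at unit x ≈ -118 to -121. The fingers are at -160, so I'll descend and push.

>>> jog_arm:
  targets:
    - [0.0, [0, 0, -0.04], 0]
    - [0.0, [0, 0, -0.04], 0]
    - [0.0, [0, 0, -0.02], 0]
    - [0.0, [0, 0, 0], 0]
    - [0.0, [0.001, 0.008, 0], 0]
    - [0.0, [0.001, 0.008, 0], 0]
    - [0.0, [0.001, 0.01, 0], 0]
    - [0.0, [0.001, 0.01, 0], 0]
    - [0.0, [0.001, 0.01, 0], 0]
    - [0.0, [0.001, 0.01, 0], 0]

```text
clock: 14.58
position: [0.567, -0.1537, 0.0907]
ee_rot: [-0.478, 0.478, -0.521, 0.521]
contact_force: [-0.3, -2.4, 1.8]
width: 0.0002
```

```bash
python3 - <<'E'
from h import *
im,d=get_image('side');save('s9',cv2.resize(im[80:280,170:470],(800,533),interpolation=cv2.INTER_CUBIC))
print(manip.get_state()['position'],U(manip.get_state()['position']),manip.get_state()['contact_force'])
E
```

```text
[ 0.5670401  -0.15213292  0.09047479] [[-0.10260312  0.00143779]] [0.54628771 0.04273975 0.58530436]
```

View pics/s9.png

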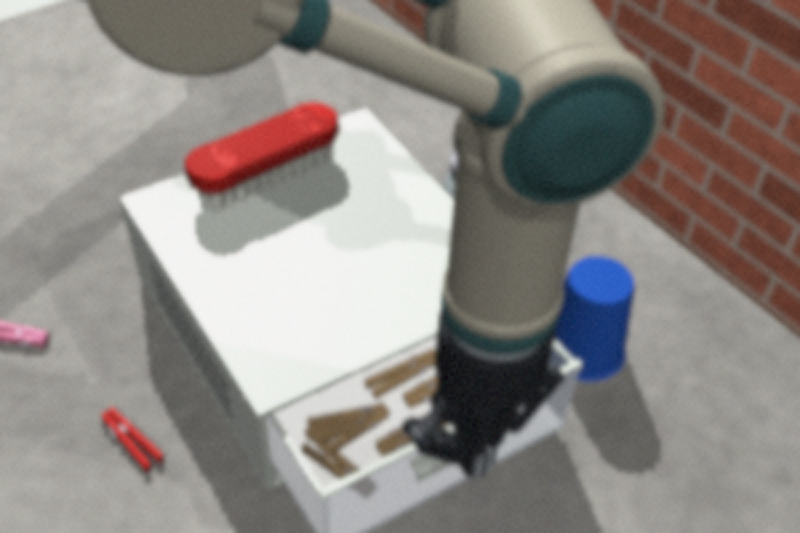

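The drawer is following the fingers, so I'll keep pushing.

>>> jog_arm:
  targets:
    - [0.0, [0.001, 0.01, 0], 0]
    - [0.0, [0.001, 0.01, 0], 0]
    - [0.0, [0.001, 0.01, 0], 0]
    - [0.0, [0.001, 0.01, 0], 0]
    - [0.0, [0.001, 0.01, 0], 0]
    - [0.0, [0.001, 0.01, 0], 0]
    - [0.0, [0.001, 0.005, 0], 0]
    - [0.0, [0, 0.004, 0], 0]
    - [0.0, [0, 0, 0], 0]

```text
clock: 15.75
position: [0.5743, -0.0843, 0.0902]
ee_rot: [0.478, -0.477, 0.521, -0.521]
contact_force: [-0.1, 0.3, 0.5]
width: -0.0001
```

>>> jog_arm:
  targets:
    - [0.0, [0, 0.003, 0], 0]
    - [0.0, [0, 0.002, 0], 0]

```text
clock: 16.0
position: [0.5747, -0.0804, 0.0904]
ee_rot: [-0.478, 0.478, -0.52, 0.522]
contact_force: [1.4, -2.0, -0.7]
width: -0.0
```

>>> jog_arm:
  targets:
    - [0.0, [0, 0.002, 0], 0]
    - [0.0, [0, 0.001, 0], 0]

```text
clock: 16.25
position: [0.5745, -0.0771, 0.0906]
ee_rot: [-0.478, 0.478, -0.521, 0.522]
contact_force: [1.6, -1.8, -0.4]
width: -0.0
```

>>> jog_arm:
  targets:
    - [0.0, [0, 0.002, 0], 0]
    - [0.0, [0, 0.001, 0], 0]
    - [0.0, [0, 0, 0], 0]

```text
clock: 16.62
position: [0.5744, -0.0757, 0.0906]
ee_rot: [-0.478, 0.479, -0.52, 0.522]
contact_force: [1.6, -7.4, -0.9]
width: 0.0
```

>>> jog_arm:
  targets:
    - [0.0, [0, 0.002, 0], 0]
    - [0.0, [0, 0, 0], 0]

```text
clock: 16.88
position: [0.5745, -0.0756, 0.0907]
ee_rot: [-0.477, 0.48, -0.518, 0.523]
contact_force: [0.3, -12.3, -1.6]
width: -0.0001
```

The force has risen to 12 N and the motion has stopped, so the drawer is at its hard stop. I'll back off and check.

>>> jog_arm:
  targets:
    - [0.0, [0, -0.01, 0], 0]
    - [0.0, [-0.002, -0.03, 0], 0]
    - [0.0, [-0.002, -0.03, 0], 0]
    - [0.0, [0, 0, 0.05], 0]
    - [0.0, [0, 0, 0.05], 0]
    - [0.0, [0, 0, 0.04], 0]
    - [0.0, [-0.04, -0.03, 0], 0]
    - [0.0, [-0.04, -0.03, 0], 0]
    - [0.0, [-0.04, -0.03, 0], 0]
    - [0.0, [-0.04, -0.03, 0], 0]

```text
clock: 18.12
position: [0.4083, -0.2614, 0.2302]
ee_rot: [0.479, -0.478, 0.522, -0.52]
contact_force: [0.5, 0.1, -0.4]
width: 0.0004
```

>>> jog_arm:
  targets:
    - [0.0, [-0.04, -0.03, 0], 0]
    - [0.0, [-0.04, -0.03, 0], 0]
    - [0.0, [-0.03, -0.03, 0], 0]
    - [0.0, [0, 0, 0], 0]
    - [0.0, [0, 0, 0], 0]
    - [0.0, [0, 0, 0], 0]

```text
clock: 18.88
position: [0.3006, -0.3509, 0.2302]
ee_rot: [0.479, -0.478, 0.521, -0.521]
contact_force: [-0.4, 0.4, 1.0]
width: -0.0002
```

```bash
python3 - <<'E'
from h import *
im,d=get_image('side');save('s10',im)
im,d=get_image('top');save('t10',cv2.resize(im[100:300,180:500],(800,500),interpolation=cv2.INTER_CUBIC))
for c in('side','top'):
  for r in spot_point('drawer_pull',c)[:2]: print('pull',r['score'],U(ray_z(c,r['position'],.085))*1000)
for n in('brush','pot_lid','jar','cup'):
    for r in silhouettes(n,'top')[:1]:
        v,u=np.nonzero(r['mask']);p=U(w_from('top',np.c_[u,v],d[v,u]))*1000;print(n,np.round(np.percentile(p,[2,98],axis=0)).tolist())
s=manip.get_state();print(s['position'],s['contact_force'],s['clock'])
E
```

```text
pull 0.71 [[-6.78728833 -0.44355909]]
brush [[211.0, -66.0], [265.0, 74.0]]
jar [[115.0, -217.0], [185.0, -146.0]]
cup [[-402.0, -91.0], [-242.0, 70.0]]
[ 0.30007832 -0.35176333  0.23031715] [ 0.53097347 -0.72748226 -0.21910837] 19.275
```

View pics/s10.png

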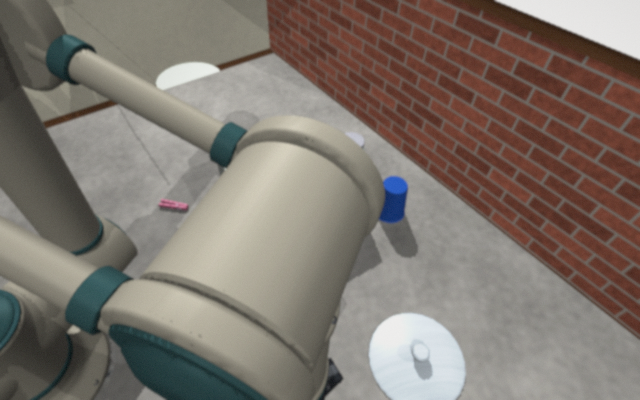

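View pics/t10.png

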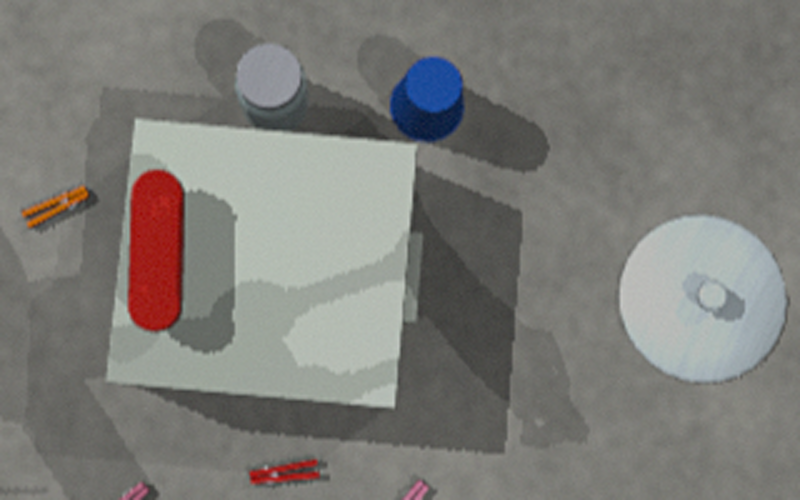

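The drawer looks closed: the lip at crop (413,277) just shows past the front edge. The network's single lip estimate (-7 mm) is off from the expected -14, and "cup" returned the lid's region. I'll measure the lip's protrusion from depth and clear the view.

>>> jog_arm:
  targets:
    - [0.0, [-0.02, -0.04, 0], 0]
    - [0.0, [-0.02, -0.04, 0], 0]
    - [0.0, [-0.02, -0.04, 0], 0]
    - [0.0, [-0.02, -0.04, 0], 0]
    - [0.0, [0, 0, 0], 0]

```text
clock: 19.9
position: [0.2185, -0.5148, 0.2298]
ee_rot: [-0.477, 0.478, -0.522, 0.522]
contact_force: [-0.1, 0.4, 1.0]
width: -0.0001
```

```bash
python3 - <<'E'
from h import *
im,d=get_image('top');v,u=np.mgrid[:400,:640]
W=w_from('top',np.c_[u.ravel(),v.ravel()],d.ravel());uu=U(W)*1000;z=W[:,2]*1000
for lo,hi,nm in((-40,40,'mid'),(-110,-60,'offR'),(60,110,'offL')):
    m=(uu[:,1]>lo)&(uu[:,1]<hi)
    a=m&(abs(z-110)<7)&(uu[:,0]<100);b=m&(abs(z-86)<10)&(uu[:,0]<30)&(uu[:,0]>-150)
    print(nm,'top edge min x',np.round(np.percentile(uu[a,0],[0,1]),1),'z86 n',b.sum(),np.round(np.percentile(uu[b,0],[2,50,98]),1) if b.sum() else '', np.median(z[b]) if b.sum() else '')
im,d=get_image('side');save('s11',im)
for c in('side','top'):
  for r in spot_point('drawer_pull',c)[:2]: print('pull',c,r['score'],U(ray_z(c,r['position'],.085))*1000)
for r in spot_in('cup','side')[:2]: print('cup',r['score'],r['position'])
E
```

```text
mid top edge min x [-1.1 -0.1] z86 n 168 [-15.   -9.   -2.8] 87.73869007027047
offR top edge min x [-1.   0.1] z86 n 0  
offL top edge min x [-1.1  0.1] z86 n 0  
pull side 0.58 [[-11.32985402   8.04622346]]
pull top 0.44 [[-12.29758294  -0.18429493]]
cup 0.68 [388.5, 203.0]
```

View pics/s11.png

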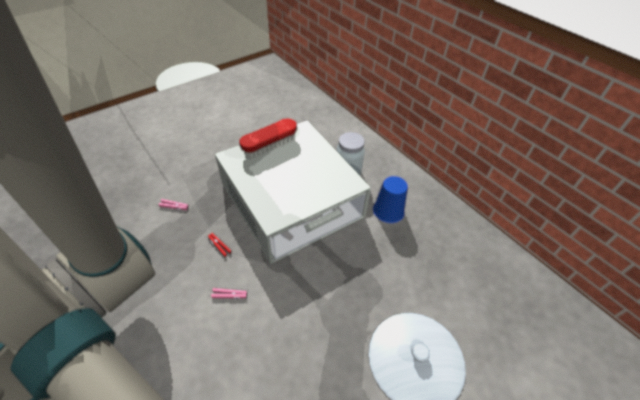

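The lip's outer edge measures about 14–15 mm in front of the carcass edge, so the drawer is home. No panel shows in front of the top, and the brush, jar, cup and lid are where they were.

```bash
python3 -c "
from rig import sign_off
print(sign_off())"
```

```text
the job is handed in; nothing more can be done
None
```

The four pegs are in the drawer, the drawer is home, and I handed the job in at about 20 s of the 56 s allowed. No verdict was reported.

**What I did:** I swept the pegs off the front edge in two passes, left pair then right pair, with the fingertips about 2–3 mm above the top. I then pushed the drawer in by its pull lip until the force rose to 12 N and it stopped moving, and backed the arm well clear.

**Last checks:**
- **Pegs:** the side picture before closing showed all four lying low on the drawer floor. With the drawer shut they could no longer be checked.
- **Drawer:** depth put the lip's outer edge at about 15 mm in front of the carcass edge, against 14 mm when home. Where the fingers stopped agrees with that.
- **Other things:** the brush and jar measured as at the start, within a few mm. The cup and pot lid show no visible shift.

**Checks that disagreed:**
- The network's readings for the lip were 7, 11 and 12 mm in front of the edge, so I went by depth and the finger contact.
- One "cup" detection was really the pot lid. The pictures showed the cup unmoved.

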